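# Tilt the rolling pin out of the two-tier drawer organiser

## Robot

A 6-joint arm with a two-finger parallel gripper is mounted at the origin on a cart in front of the work surface, level with it; the furniture and walls round the work are solid. World frame = base frame: x ahead of the robot, y to its left, z up, the work surface at z = 0. Lengths are in m, angles in rad, forces in N, time in s.
With the tool pointing down it reaches from about 0.375 to 0.9 m from the base axis. Payload 3.1 kg.
Tool frame: the origin (TCP) lies between the finger pads; the fingertips stand manip.finger_overhang ahead of it and the grasp point (between the pads) lies 5 mm behind it (manip.finger_overhang is the distance from the TCP to the fingertips, in m); z points along the fingers, y is the line along which they close (so a half turn about z gives the same grasp; the last joint's range is limited). The gripper opens to 85 mm and grips with 20 to 120 N. Pads are 22 mm wide; open, the fingers measure 114 mm over their backs; the gripper's body (76 mm by 85 mm) begins 54 mm behind the grasp point. The pads swing forward as they close: fully open they stand 13 mm farther back than shut.
Start: joints at [0.921, 0.527, 1.433, -0, 1.181, -0.178], TCP at [0.283, 0.557, 0.245] pointing down, gripper open.
Joint ranges: [-3.08, 3.08], [-0.75, 2.2], [0.22, 2.44], [-1.43, 4.57], [0, 2.65], [-2.85, 2.85]. Speed limits (rad/s): [2.79, 2.79, 3.14, 3.14, 3.14, 3.14].

## Interface

Orientations are given as a unit quaternion [x, y, z, w].
In Python, from station import manip gives the robot as it stands.
- The arm moves only by the tool drive_tool, never from a script. Its argument "plan" is a list of rows, each a list of 7 numbers: the shift along the tool's x, y, z in m, then the turn, a rotation vector about the tool's x, y, z in degrees, then the opening, from -1 (shut) to 1 (fully open). In form: [[x, y, z, wx, wy, wz, gripper], ...]. A call has 1 to 10 rows; each row shifts and turns the commanded pose from where the row before left it, along the tool's axes as they then stand; what a row does not reach is not made up. A row lasts 1/10 s, in which the tool goes at most 50 mm and 8.59 degrees, less where a joint would pass 70% of its speed; a pose out of reach is approached as far as the arm can. A call is refused whole if a number of a shift passes 0.05 or a number of a turn 8.59, either way. A call with a gripper value outside its range is refused whole. The fingers move at their own pace and stop on an object; "newtons" is the grip in N (left out, the last holds). Time passes only in rows, so rows that do not move let the fingers close. It gives the time, the measured TCP pose, the force, the opening and the grip force at its end, in the units of the state.
- manip.sense(): the state, without advancing time (a new reading comes with each control period).
- manip.snapshot(name): name is "side" or "top"; returns a dict with "image" (420x560x3 uint8, red, green, blue), "z_map" (420x560 float32, m along the optical axis (not along the pixel's ray), 0 where there is no reading), "fov_y" (degrees; the focal length in pixels is half the picture's height over the tangent of half this angle, whatever the lens; pixels are square), "cx", "cy" (the principal point, pixels), "extrinsics" (4x4, takes a point from camera to world coordinates). Camera axes: x right, y up, looking along -z (the intrinsics and any distortion apply to the point x, -y, -z); pixel columns grow to the right and rows downward; lengths in m; the calibration is good to about 2 mm. A picture is of the moment at which its call begins.
- manip.sign_off(): hands the job in; it is judged then, once.
The state is a dict: "t": time; "q": joint angles; "qd": joint speeds; "tau": joint torques, N m; "tcp_pos": TCP position; "tool_rot": TCP orientation; "force": force on the tool from outside, world axes, zero at the start; "ft_torque": the same for the moment, N m; "finger_gap": opening from 0.0 (shut) to 1.0 (fully open); "gripper_force": force on a finger pad.
Only numpy, scipy, OpenCV 4.12 (cv2) and the standard library are available. Lean on these libraries where they do the work, as an engineer would, in place of code of your own. Each camera call takes 0.05 s, during which the arm holds its last target. There are 200 camera calls.

## Task

Fetch the rolling pin from the two-tier organiser: slide the upper tray right back, away from the organiser's low end, until it stops, then take the pin by the uncovered part, tilt it up and draw it out slantwise over the low end without forcing it against the tray. Finish holding the pin still in the gripper, all of it in the air higher than the upper tray's pull tab and touching nothing else, with the tray left back at its stop. Leave the wooden spoon lying in the organiser and do not disturb the tin, the mug or the garlic.

Things in the scene. Friction and masses are not known exactly. Their poses are not given: they have to be found in the camera images.
- organiser: Fixed pale wooden two-tier kitchen organiser, 272 x 354 mm. Origin: centre of its underside; x across, y along it toward its low end, z up. Floor 6 mm thick. Two bays, each 124 mm wide, centre lines at x = -65 and +65 mm, y = -168 to +168 mm, parted by a 6 mm divider 52 mm high. Side walls 9 mm thick, tops at z = 66 mm. Back wall at the -y end 100 mm high.
- low_end (a point): Middle of the top edge of the organiser's low end wall, over which the pin comes out: 56 mm above the worktop; the wall is 9 mm thick, at organiser y = +168 to +177 mm.
- upper_tray (a joint): Slide of the upper tray along the organiser, in m: 0 = over the low end, 0.188 = back stop; starts at 0.02 to 0.08. Hooked over the side walls: cannot be lifted; stays where left; slides with about 2 N. At value j it covers organiser y from 24 mm - j to 168 mm - j, 286 mm wide, underside z = 68 mm, rim z = 96 mm. Fully back it leaves y = -20 to +168 mm open.
- tray_tab (a point): Middle of the top edge of the tray's darker wooden pull tab, the raised middle of the tray's end wall on the low-end side. Tab 80 mm wide along organiser x, 10 mm thick along y, top at z = 115 mm; the 10 mm wall goes on below it down to the tray floor at z = 73 mm. Behind it (toward -y) 55 mm of empty tray up to a 15 mm high divider; beyond it two fixed steel measuring spoons.
- rolling_pin: Loose dark brown tapered wooden rolling pin, 300 mm long, 110 to 175 g, lying lengthwise in one of the two bays (either), partly under the tray. Origin: its centre, on its axis; own y runs along it (roughly organiser +y at the start). 30 mm thick over the middle 120 mm, 29 mm thick at 80 mm from the middle, then tapering to 21 mm at the ends; its axis is 21 mm above the worktop at the start.
- pin_end_a (a point): Centre of the pin's end at its own +y (toward the organiser's low end at the start).
- pin_end_b (a point): Centre of the pin's other end (toward the organiser's back wall at the start).
- wooden_spoon: Loose brown wooden spoon, 297 x 50 x 16 mm, lying in the other bay; origin centre of its underside. To be left there.
- blender: Fixed tall dark jug blender, 219 x 212 x 413 mm, on the worktop right of the organiser and level with its rear: keep the arm clear of it. Origin centre of its underside.
- tin: Loose food tin with a blue-green label, 76 mm across, 58 mm high, on the worktop right of the organiser; origin centre of its underside. Bystander.
- mug: Loose yellow-striped mug, 86 x 120 x 101 mm, on the worktop behind the organiser, to the right; origin centre of its underside. Bystander.
- garlic: Loose garlic bulb, 61 x 60 x 59 mm, on the worktop right of the organiser; origin centre of its underside. Bystander.

How it is judged:
On the way:
1. the upper tray is slid back to its stop (within 10 mm) (value of joint upper_tray above 0.178 m), for 0.2 s.
At the end, for the whole second after the job is handed in: The upper tray is within 20 mm of its back stop; the rolling pin is held still in the gripper (slower than 30 mm/s), the centres of both its ends more than 120 mm above the worktop, so all of it is above the pull tab, and it does not touch the organiser; the wooden spoon still lies in the organiser (value of joint upper_tray above 0.168 m and height (world z) of each of pin_end_a, pin_end_b above 0.12 m and contact force between rolling_pin and the fingers above 1 N and contact force between rolling_pin and organiser below 0.3 N and linear speed of rolling_pin below 0.03 m/s and z of wooden_spoon in the frame of organiser below 0.03 m); the arm keeps its last pose, push and grip.
It fails at once if the rolling pin is forced against the upper tray (over 25 N) (contact force between rolling_pin and upper_tray above 25 N).
It fails at once if the wooden spoon is disturbed (moved over 40 mm) (distance of wooden_spoon from where it was at the start of the episode above 0.04 m).
It fails at once if the tin, mug or garlic is disturbed (moved over 30 mm) (distance of any of tin, mug, garlic from where it was at the start of the episode above 0.03 m).
It also fails if it takes over 56 s, if anything falls off the work surface, if the arm or the gripper's body presses on something with over 40 N, if the wrist force passes 120 N, or if a joint passes its speed limit or range.

## Working session

There is one attempt and no reset: what is moved stays moved. The work goes in short steps, Python scripts to look and compute and a tool call to move; the robot and the scene stay as the last step left them, time stands still between calls to the robot, and variables do not carry over. Pictures are saved under pics/ and viewed, at most 10 in all, crops included, and the job is handed in when it is done.

Besides the shell and the picture viewer there is one more tool, called after "Request:" by a JSON object that holds its "name" and its "arguments", one argument or row to a line. drive_tool: Moves the arm, as the interface text tells. Its arguments: {"type":"object","properties":{"plan":{"type":"array"},"newtons":{"type":"number"}},"required":["plan"]}

```bash
mkdir -p pics; ls
python3 - <<'E'
from station import manip
import cv2,numpy as np
for n in("top","side"):
    s=manip.snapshot(n); cv2.imwrite(f"pics/{n}0.png",s["image"][:,:,::-1]); print(n,s["fov_y"],s["cx"],s["cy"],np.round(s["extrinsics"],3).tolist(),[k for k in s])
    np.savez(f"pics/{n}0.npz",**s)
print(manip.finger_overhang); print(manip.sense())
E
```

```text
pics
top 52.3153596343631 284.6544487690793 215.28175544560338 [[0.165, 0.966, -0.2, 0.411], [-0.986, 0.162, -0.029, 0.079], [0.004, 0.203, 0.979, 1.027], [0.0, 0.0, 0.0, 1.0]] ['image', 'z_map', 'fov_y', 'cx', 'cy', 'extrinsics']
side 46.661277404468535 277.19933724723114 212.34025847099997 [[0.954, 0.11, -0.277, 0.278], [-0.298, 0.378, -0.876, -0.974], [0.008, 0.919, 0.394, 0.562], [0.0, 0.0, 0.0, 1.0]] ['image', 'z_map', 'fov_y', 'cx', 'cy', 'extrinsics']
0.014
{'t': 0.1, 'q': array([ 9.21522584e-01,  5.28389846e-01,  1.43375610e+00,  1.42404631e-06,
        1.18141303e+00, -1.78476853e-01]), 'qd': array([-0.00034367, -0.00036455, -0.00397375, -0.00140901, -0.00150691,
        0.00046376]), 'tau': array([-8.36478193e-07, -4.43302202e+01, -1.78588861e+01, -2.48131182e-04,
        3.84370724e-03,  1.09461914e-05]), 'tcp_pos': array([0.28308353, 0.55653068, 0.24442697]), 'tool_rot': array([ 2.33230611e-01,  9.72420956e-01, -8.99885649e-04, -3.95990673e-04]), 'force': array([ 0.69494881, -0.09759935,  0.80959488]), 'ft_torque': array([-0.0540092 ,  0.00320932, -0.00015063]), 'gripper_force': 0.0, 'finger_gap': 0.999276858001405}
```

View pics/top0.png

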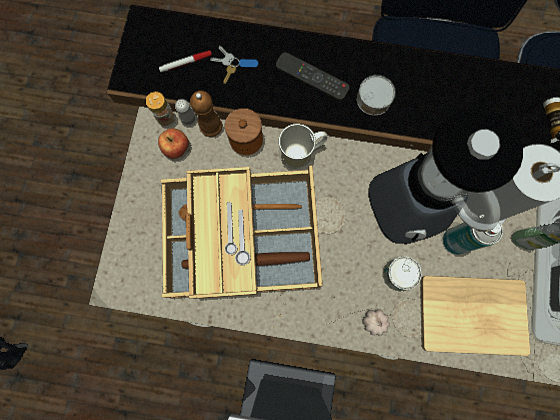

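View pics/side0.png

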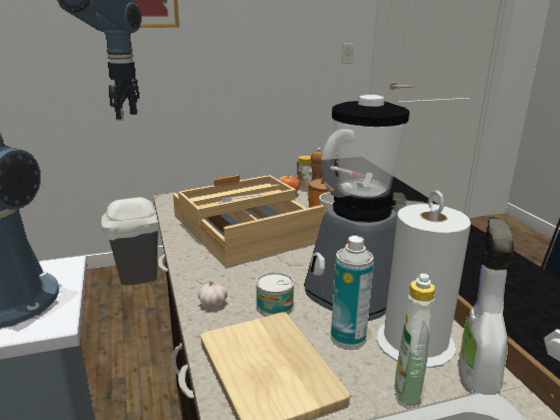

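The top view shows the organiser at about (162–320, 168–298). Its low end and the dark tab (188, 230) are on the left, and the back wall is on the right. The pin lies in the near bay at about (185–310, 260) and the spoon in the far bay. Next I'll measure these with the depth map.

```bash
cat > h.py <<'E'
import numpy as np,cv2
from station import manip
def cloud(s):
    h,w=s["z_map"].shape; f=h/2/np.tan(np.radians(float(s["fov_y"]))/2)
    u,v=np.meshgrid(np.arange(w),np.arange(h)); d=s["z_map"]
    P=np.stack([(u-s["cx"])/f*d,-(v-s["cy"])/f*d,-d],-1)
    E=s["extrinsics"]; P=P@E[:3,:3].T+E[:3,3]; P[d==0]=np.nan
    return P
E
python3 - <<'E'
from h import *
s=np.load("pics/top0.npz"); P=cloud(s); hsv=cv2.cvtColor(s["image"],cv2.COLOR_RGB2HSV)
print("table z",[np.round(P[r,c],3) for r,c in((200,140),(330,250),(250,345),(320,300))])
R=np.zeros(P.shape[:2],bool); R[150:310,150:330]=1
z=P[...,2]
def rect(m,name):
    q=P[m][:,:2].astype(np.float32); r=cv2.minAreaRect(q); print(name,len(q),np.round(r[0],4),np.round(r[1],4),r[2],np.round(cv2.boxPoints(r),4).tolist())
wood=(hsv[...,0]>10)&(hsv[...,0]<30)&(hsv[...,1]>60)&(hsv[...,2]>100)
rect(R&(z>.058)&(z<.072)&wood,"sides"); rect(R&(z>.045)&(z<.11)&wood,"all"); rect(R&(z>.085)&(z<.11)&wood&(np.arange(560)[None]<262),"tray")
dark=(hsv[...,2]<110)&(hsv[...,1]>110)&((hsv[...,0]<14)|(hsv[...,0]>172))
for n,(a,b,c,d) in dict(pinR=(248,272,255,315),pinL=(250,275,176,190)).items():
    m=np.zeros_like(R); m[a:b,c:d]=1; m&=dark&(z<.05); rect(m,n); print(np.nanmax(z[m]))
m=R&(z>.105)&(z<.125)&(np.arange(560)[None]<215); rect(m,"tab"); print(np.unique(hsv[m][:,0]))
E
```

```text
table z [array([ 0.6  ,  0.468, -0.001]), array([0.339, 0.144, 0.001]), array([ 0.56 , -0.048,  0.004]), array([0.381, 0.033, 0.   ])]
sides 1393 [0.5542 0.2099] [0.2754 0.3458] 13.32117748260498 [[0.38029998540878296, 0.3463999927043915], [0.46000000834465027, 0.009999999776482582], [0.7279999852180481, 0.07339999824762344], [0.6484000086784363, 0.4099000096321106]]
all 7746 [0.5863 0.2131] [0.3545 0.3549] 13.039060592651367 [[0.3736000061035156, 0.34599998593330383], [0.4537000060081482, 0.00019999999494757503], [0.7990000247955322, 0.08020000159740448], [0.7189000248908997, 0.4259999990463257]]
tray 1389 [0.5447 0.2423] [0.2858 0.1443] 13.413840293884277 [[0.3889999985694885, 0.2793000042438507], [0.42239999771118164, 0.1388999968767166], [0.7003999948501587, 0.20520000159740448], [0.6668999791145325, 0.3456000089645386]]
pinR 556 [0.5147 0.0977] [0.0273 0.1265] 12.552933692932129 [[0.4875999987125397, 0.15639999508857727], [0.5151000022888184, 0.032999999821186066], [0.5418000221252441, 0.03889999911189079], [0.5142999887466431, 0.1624000072479248]]
0.04019031524745287
pinL 46 [0.4634 0.3192] [0.0174 0.0124] 14.386764526367188 [[0.45350000262260437, 0.3230000138282776], [0.45649999380111694, 0.3109999895095825], [0.4733999967575073, 0.31529998779296875], [0.47029998898506165, 0.3273000121116638]]
0.03544057082797103
tab 183 [0.5291 0.3067] [0.0792 0.0102] 12.323172569274902 [[0.489300012588501, 0.30320000648498535], [0.49149999022483826, 0.29330000281333923], [0.5687999725341797, 0.3102000057697296], [0.5666000247001648, 0.32010000944137573]]
[13 14 15 16 17 18 30 80]
```

Run:
```python
from h import *
i=cv2.imread("pics/top0.png")[160:305,155:330]; cv2.imwrite("pics/crop0.png",cv2.resize(i,None,fx=4,fy=4))
```

```text
(no output)
```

View pics/crop0.png

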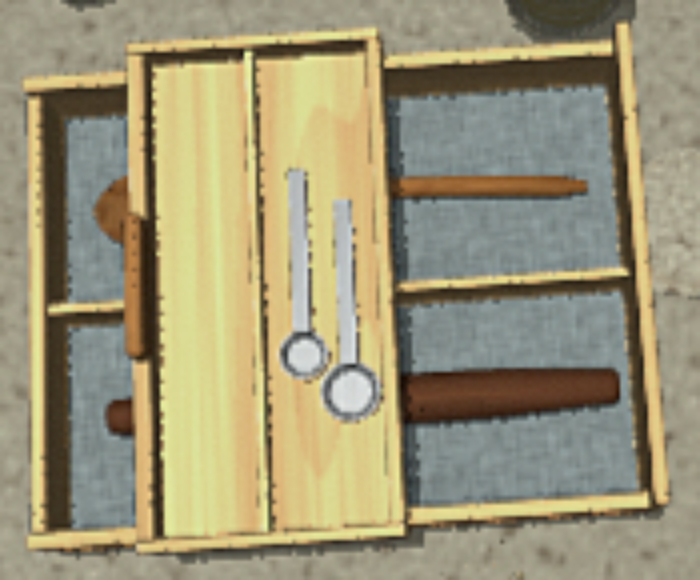

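The crop confirms the tray sits at j≈0.062. The pin is in the near bay (crop 105–620, 370–435) and the dark tab is at (135, 285). The organiser's yaw is about 13.3° and its centre about (0.553, 0.2095). First I'll turn the tool so its x = organiser y and its y = organiser x, then close the fingers.

Request:
{"name": "drive_tool", "arguments": {
  "plan": [
    [0, 0, 0, 0, 0, 8.3, -1],
    [0, 0, 0, 0, 0, 8.3, -1],
    [0, 0, 0, 0, 0, 8.3, -1],
    [0, 0, 0, 0, 0, 8.3, -1],
    [0, 0, 0, 0, 0, 8.3, -1],
    [0, 0, 0, 0, 0, 8.2, -1],
    [0, 0, 0, 0, 0, 0, -1]
  ]
}}

```text
t: 0.8
tcp_pos: [0.2832, 0.5567, 0.2448]
tool_rot: [0.62, 0.784, -0.001, 0.0]
force: [0.5, -0.0, 0.1]
finger_gap: 0.001
gripper_force: 0.0
```

```bash
cat >> h.py <<'E'
from scipy.spatial.transform import Rotation as Ro
Q=Ro.from_euler('z',13.3,degrees=True).as_matrix(); O=np.array([.553,.2095,0])
def st():
    s=manip.sense(); R=Q.T@Ro.from_quat(s["tool_rot"]).as_matrix()
    print("t",round(s["t"],2),"org",np.round(Q.T@(s["tcp_pos"]-O),4),"F",np.round(Q.T@s["force"],1),"gap",round(s["finger_gap"],3),"gf",round(s["gripper_force"],1),"\n",np.round(R,3).tolist())
E
python3 -c "
from h import *
st()"
```

```text
t 0.8 org [-0.1827  0.4     0.2448] F [ 0.5 -0.2  0.1] gap 0.001 gf 0.0 
 [[-0.001, 1.0, -0.001], [1.0, 0.001, -0.001], [-0.001, -0.001, -1.0]]
```

Now I'll go to the front of the tab (0, 0.15).

Request:
{"name": "drive_tool", "arguments": {
  "plan": [
    [-0.03, 0.024, 0, 0, 0, 0, -1],
    [-0.035, 0.026, 0, 0, 0, 0, -1],
    [-0.035, 0.026, 0, 0, 0, 0, -1],
    [-0.035, 0.026, 0, 0, 0, 0, -1],
    [-0.035, 0.026, 0, 0, 0, 0, -1],
    [-0.035, 0.026, 0, 0, 0, 0, -1],
    [-0.03, 0.025, 0, 0, 0, 0, -1],
    [-0.015, 0.004, 0, 0, 0, 0, -1],
    [0, 0, 0, 0, 0, 0, -1]
  ]
}}

```text
t: 1.7
tcp_pos: [0.52, 0.354, 0.2448]
tool_rot: [0.621, 0.784, -0.001, -0.0]
force: [0.8, 1.0, 1.0]
finger_gap: 0.001
gripper_force: 0.0
```

Request:
{"name": "drive_tool", "arguments": {
  "plan": [
    [0, 0, 0.03, 0, 0, 0, -1],
    [0, 0, 0.04, 0, 0, 0, -1],
    [0, 0, 0.04, 0, 0, 0, -1],
    [0, 0, 0.03, 0, 0, 0, -1],
    [0, 0, 0, 0, 0, 0, -1]
  ]
}}

```text
t: 2.2
tcp_pos: [0.5139, 0.3557, 0.1008]
tool_rot: [0.619, 0.785, -0.005, -0.003]
force: [-0.7, -0.3, -0.7]
finger_gap: 0.003
gripper_force: 0.0
```

```bash
python3 -c "
from h import *
st()"
```

```text
t 2.2 org [-0.0044  0.1513  0.1008] F [-0.8 -0.1 -0.7] gap 0.003 gf 0.0 
 [[-0.004, 1.0, -0.011], [1.0, 0.003, -0.002], [-0.002, -0.011, -1.0]]
```

Request:
{"name": "drive_tool", "arguments": {
  "plan": [
    [-0.015, 0, 0, 0, 0, 0, -1],
    [-0.015, 0, 0, 0, 0, 0, -1],
    [-0.015, 0, 0, 0, 0, 0, -1],
    [-0.015, 0, 0, 0, 0, 0, -1],
    [-0.015, 0, 0, 0, 0, 0, -1],
    [-0.015, 0, 0, 0, 0, 0, -1],
    [-0.015, 0, 0, 0, 0, 0, -1],
    [-0.015, 0, 0, 0, 0, 0, -1],
    [-0.015, 0, 0, 0, 0, 0, -1],
    [-0.005, 0, 0, 0, 0, 0, -1]
  ]
}}

```text
t: 3.2
tcp_pos: [0.5519, 0.2177, 0.1051]
tool_rot: [0.621, 0.784, -0.0, 0.0]
force: [0.6, 2.0, -0.9]
finger_gap: 0.002
gripper_force: 0.8
```

```bash
python3 -c "
from h import *
st()"
```

```text
t 3.2 org [0.0008 0.0083 0.1051] F [ 1.1  1.8 -0.9] gap 0.002 gf 0.8 
 [[0.001, 1.0, -0.0], [1.0, -0.001, -0.0], [-0.0, -0.0, -1.0]]
```

Request:
{"name": "drive_tool", "arguments": {
  "plan": [
    [-0.005, 0, 0, 0, 0, 0, -1],
    [-0.005, 0, 0, 0, 0, 0, -1],
    [-0.004, 0, 0, 0, 0, 0, -1],
    [-0.003, 0, 0, 0, 0, 0, -1],
    [0, 0, 0, 0, 0, 0, -1]
  ]
}}

```text
t: 3.7
tcp_pos: [0.555, 0.2027, 0.1051]
tool_rot: [0.62, 0.784, -0.001, -0.0]
force: [-0.7, 0.1, -0.3]
finger_gap: 0.003
gripper_force: 0.0
```

Request:
{"name": "drive_tool", "arguments": {
  "plan": [
    [-0.002, 0, 0, 0, 0, 0, -1],
    [-0.001, 0, 0, 0, 0, 0, -1],
    [0, 0, 0, 0, 0, 0, -1]
  ]
}}

```text
t: 4.0
tcp_pos: [0.5555, 0.2002, 0.1051]
tool_rot: [0.62, 0.784, -0.0, -0.0]
force: [-0.8, 1.7, -1.5]
finger_gap: -0.0
gripper_force: 0.5
```

```bash
python3 -c "
from h import *
st()
s=manip.snapshot('top');P=cloud(s);z=P[...,2]
X=(P-O)@Q
m=(X[...,2]>.095)&(X[...,2]<.12)&(abs(X[...,0])<.1)&(X[...,1]<.14)&(X[...,1]>-.1)
print(len(X[m]),np.percentile(X[m],[1,50,99],axis=0).round(3).tolist())
cv2.imwrite('pics/top1.png',cv2.resize(s['image'][150:310,150:350,::-1],None,fx=3,fy=3))
"
```

```text
t 4.0 org [ 0.0003 -0.0097  0.1051] F [-0.4  1.8 -1.5] gap -0.0 gf 0.5 
 [[-0.001, 1.0, -0.001], [1.0, 0.001, 0.0], [0.0, -0.001, -1.0]]Traceback (most recent call last):
  File "<string>", line 7, in <module>
    print(len(X[m]),np.percentile(X[m],[1,50,99],axis=0).round(3).tolist())
                    ~~~~~~~~~~~~~^^^^^^^^^^^^^^^^^^^^^^^
    return _quantile_unchecked(
        a, q, axis, out, overwrite_input, method, keepdims, weights)
    return _ureduce(a,
                    func=_quantile_ureduce_func,
    ...<5 lines>...
                    overwrite_input=overwrite_input,
                    method=method)
    r = func(a, **kwargs)
    result = _quantile(arr,
                       quantiles=q,
    ...<2 lines>...
                       out=out,
                       weights=wgt)
    slices_having_nans = np.isnan(arr[-1, ...])
                                  ~~~^^^^^^^^^
IndexError: index -1 is out of bounds for axis 0 with size 0
```

The arm hides the tab from the camera, so I'll keep pushing in small steps until the force shows the stop.

Request:
{"name": "drive_tool", "arguments": {
  "plan": [
    [-0.002, 0, 0, 0, 0, 0, -1],
    [-0.002, 0, 0, 0, 0, 0, -1],
    [0, 0, 0, 0, 0, 0, -1]
  ]
}}

```text
t: 4.35
tcp_pos: [0.5563, 0.1971, 0.1052]
tool_rot: [0.621, 0.784, 0.0, -0.001]
force: [-2.0, 5.3, -1.0]
finger_gap: 0.001
gripper_force: 2.5
```

Request:
{"name": "drive_tool", "arguments": {
  "plan": [
    [-0.002, 0, 0, 0, 0, 0, -1],
    [-0.002, 0, 0, 0, 0, 0, -1],
    [0, 0, 0, 0, 0, 0, -1]
  ]
}}

```text
t: 4.65
tcp_pos: [0.5563, 0.197, 0.1053]
tool_rot: [0.621, 0.783, 0.002, -0.003]
force: [-3.7, 17.3, -0.8]
finger_gap: -0.005
gripper_force: 8.6
```

The force jumped to 17 N, so the tray is at its stop. I'll back off, rise, and move clear to look.

Request:
{"name": "drive_tool", "arguments": {
  "plan": [
    [0.015, 0, 0, 0, 0, 0, -1],
    [0.02, 0, -0.01, 0, 0, 0, -1],
    [0.03, 0, -0.03, 0, 0, 0, -1],
    [0.035, 0, -0.03, 0, 0, 0, -1],
    [0.035, 0, -0.03, 0, 0, 0, -0.1],
    [0.035, 0, -0.02, 0, 0, 0, -0.1],
    [0.035, 0, 0, 0, 0, 0, -0.1],
    [0.035, 0, 0, 0, 0, 0, -0.1],
    [0.025, 0, 0, 0, 0, 0, -0.1],
    [0, 0, 0, 0, 0, 0, -0.1]
  ]
}}

```text
t: 5.65
tcp_pos: [0.4958, 0.4533, 0.2255]
tool_rot: [0.619, 0.786, 0.001, 0.0]
force: [0.0, 0.2, -0.3]
finger_gap: 0.451
gripper_force: 0.0
```

```bash
cat > look.py <<'E'
from h import *
import sys
st()
s=manip.snapshot('top');P=cloud(s);X=(P-O)@Q
cv2.imwrite(sys.argv[1],cv2.resize(s['image'][150:310,110:360,::-1],None,fx=3,fy=3))
hsv=cv2.cvtColor(s["image"],cv2.COLOR_RGB2HSV)
m=(X[...,2]>.105)&(X[...,2]<.12)&(abs(X[...,0])<.06)&(abs(X[...,1])<.1)
print("tab",m.sum(),np.median(X[m],axis=0) if m.any() else "")
d=(hsv[...,2]<110)&(hsv[...,1]>110)&((hsv[...,0]<14)|(hsv[...,0]>172))&(X[...,0]<-.01)&(X[...,0]>-.12)&(X[...,1]>-.02)&(X[...,1]<.16)&(X[...,2]<.05)&(X[...,2]>.01)
d=cv2.morphologyEx(d.astype(np.uint8),cv2.MORPH_OPEN,np.ones((3,3)))>0
if d.any():
    q=X[d]; r=cv2.minAreaRect(q[:,:2].astype(np.float32)); print("pin",d.sum(),q.max(0).round(4),r,cv2.boxPoints(r).round(4).tolist())
    for y in(.03,.06,.09,.12):
        k=abs(q[:,1]-y)<.006
        if k.any(): print(y,q[k].min(0).round(4),q[k].max(0).round(4))
E
python3 look.py pics/top2.png
```

```text
t 5.65 org [0.0004 0.2504 0.2255] F [ 0.1  0.2 -0.3] gap 0.451 gf 0.0 
 [[-0.004, 1.0, 0.002], [1.0, 0.004, 0.001], [0.001, 0.002, -1.0]]
tab 168 [-0.00313926 -0.02935781  0.11498034]
pin 651 [-0.049   0.1339  0.041 ] ((-0.06271228194236755, 0.05765044689178467), (0.027032481506466866, 0.1524525135755539), 0.2204991728067398) [[-0.07649999856948853, 0.13379999995231628], [-0.07590000331401825, -0.01860000006854534], [-0.048900000751018524, -0.01850000023841858], [-0.0494999997317791, 0.1339000016450882]]
0.03 [-0.0761  0.0242  0.0263] [-0.0503  0.0358  0.0391]
0.06 [-0.0749  0.0543  0.0271] [-0.051   0.0655  0.0388]
0.09 [-0.0731  0.0841  0.0246] [-0.0508  0.096   0.037 ]
0.12 [-0.0707  0.114   0.0246] [-0.0539  0.1258  0.0342]
```

View pics/top2.png

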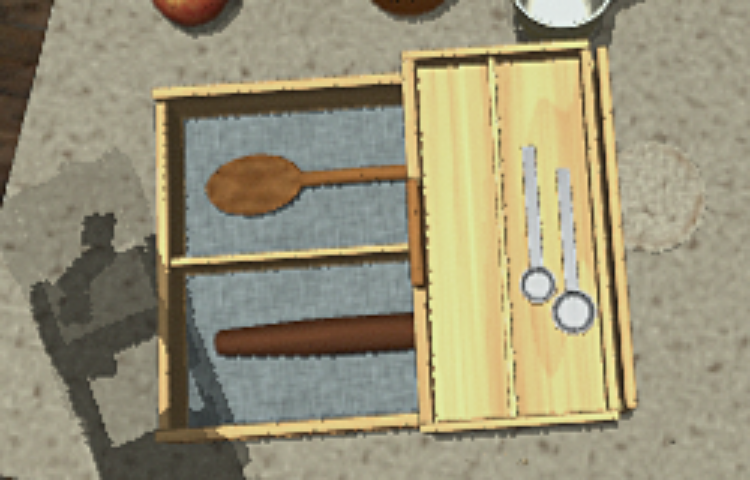

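The picture shows the tray against the back wall (tab at about (416, 232)) and the pin uncovered from (215, 343) to (412, 333). Its axis is at organiser x≈-0.0625. I'll move above it and descend.

Request:
{"name": "drive_tool", "arguments": {
  "plan": [
    [-0.025, -0.009, 0, 0, 0, 0, 0.1],
    [-0.032, -0.011, 0, 0, 0, 0, 0.1],
    [-0.035, -0.012, 0, 0, 0, 0, 0.1],
    [-0.035, -0.012, 0, 0, 0, 0, 0.1],
    [-0.032, -0.011, 0, 0, 0, 0, 0.1],
    [-0.023, -0.008, 0, 0, 0, 0, 0.1],
    [0, 0, 0.03, 0, 0, 0, 0.1],
    [0, 0, 0.04, 0, 0, 0, 0.1],
    [0, 0, 0.04, 0, 0, 0, 0.1],
    [0, 0, 0.03, 0, 0, 0, 0.1]
  ]
}}

```text
t: 6.7
tcp_pos: [0.4771, 0.2567, 0.0837]
tool_rot: [0.621, 0.784, -0.001, -0.0]
force: [-0.7, 0.2, -0.8]
finger_gap: 0.548
gripper_force: 0.0
```

Request:
{"name": "drive_tool", "arguments": {
  "plan": [
    [0, 0, 0.01, 0, 0, 0, 0.1],
    [0, 0, 0, 0, 0, 0, 0.1]
  ]
}}

```text
t: 6.9
tcp_pos: [0.4769, 0.2574, 0.0743]
tool_rot: [0.621, 0.784, -0.001, -0.001]
force: [-0.1, 0.6, 0.3]
finger_gap: 0.549
gripper_force: 0.0
```

```bash
python3 -c "
from h import *
st()"
```

```text
t 6.9 org [-0.063   0.0642  0.0743] F [0.1 0.6 0.3] gap 0.549 gf 0.0 
 [[0.001, 1.0, -0.003], [1.0, -0.001, -0.001], [-0.001, -0.003, -1.0]]
```

Request:
{"name": "drive_tool", "arguments": {
  "plan": [
    [0.002, 0, 0.015, 0, 0, 0, 0.1],
    [0.002, 0, 0.015, 0, 0, 0, 0.1],
    [0, 0, 0.012, 0, 0, 0, 0.1],
    [0, 0, 0.007, 0, 0, 0, 0.1],
    [0, 0, 0, 0, 0, 0, 0.1]
  ]
}}

```text
t: 7.4
tcp_pos: [0.4766, 0.2624, 0.0263]
tool_rot: [0.62, 0.784, -0.0, -0.0]
force: [-0.0, 0.4, -0.6]
finger_gap: 0.549
gripper_force: 0.0
```

Request:
{"name": "drive_tool", "arguments": {
  "plan": [
    [0, 0, 0, 0, 0, 0, -0.3],
    [0, 0, 0, 0, 0, 0, -0.6],
    [0, 0, 0, 0, 0, 0, -1],
    [0, 0, 0, 0, 0, 0, -1],
    [0, 0, 0, 0, 0, 0, -1],
    [0, 0, 0, 0, 0, 0, -1]
  ],
  "newtons": 80
}}

```text
t: 8.0
tcp_pos: [0.4771, 0.2627, 0.0273]
tool_rot: [0.62, 0.784, 0.001, 0.001]
force: [0.1, 0.4, 5.6]
finger_gap: 0.302
gripper_force: 78.9
```

```bash
python3 -c "
from h import *
st()"
```

```text
t 8.0 org [-0.0616  0.0692  0.0273] F [0.2 0.4 5.6] gap 0.302 gf 78.9 
 [[-0.0, 1.0, 0.002], [1.0, 0.0, 0.0], [0.0, 0.002, -1.0]]
```

The pads may be gripping a little high, so I'll regrip about 6 mm lower.

Request:
{"name": "drive_tool", "arguments": {
  "plan": [
    [0, 0, 0, 0, 0, 0, 0.1],
    [0, 0, 0, 0, 0, 0, 0.1],
    [0, 0, 0, 0, 0, 0, 0.1],
    [0, 0, 0.004, 0, 0, 0, 0.1],
    [0, 0, 0.003, 0, 0, 0, 0.1],
    [0, 0, 0, 0, 0, 0, 0.1]
  ]
}}

```text
t: 8.6
tcp_pos: [0.4761, 0.2624, 0.0186]
tool_rot: [0.62, 0.784, -0.001, -0.0]
force: [0.1, 0.7, -0.4]
finger_gap: 0.553
gripper_force: 0.0
```

Request:
{"name": "drive_tool", "arguments": {
  "plan": [
    [0, 0, 0, 0, 0, 0, -0.3],
    [0, 0, 0, 0, 0, 0, -0.6],
    [0, 0, 0, 0, 0, 0, -1],
    [0, 0, 0, 0, 0, 0, -1],
    [0, 0, 0, 0, 0, 0, -1],
    [0, 0, 0, 0, 0, 0, -1]
  ],
  "newtons": 100
}}

```text
t: 9.2
tcp_pos: [0.4769, 0.2627, 0.0202]
tool_rot: [0.62, 0.784, 0.0, 0.0]
force: [0.2, 0.6, 4.7]
finger_gap: 0.303
gripper_force: 98.5
```

```bash
python3 -c "
from h import *
st()"
```

```text
t 9.2 org [-0.0618  0.0693  0.0202] F [0.3 0.5 4.7] gap 0.303 gf 98.5 
 [[-0.001, 1.0, 0.001], [1.0, 0.001, 0.0], [0.0, 0.001, -1.0]]
```

The gap is unchanged, so the pads span the full diameter. Now I'll tilt 10° about the pin's tail end.

Request:
{"name": "drive_tool", "arguments": {
  "plan": [
    [0, 0, -0.004, 0, 1, 0, -1],
    [0, 0, -0.004, 0, 1, 0, -1],
    [0, 0, -0.004, 0, 1, 0, -1],
    [0, 0, -0.004, 0, 1, 0, -1],
    [0, 0, -0.004, 0, 1, 0, -1],
    [0, 0, 0, 0, 0, 0, -1]
  ],
  "newtons": 110
}}

```text
t: 9.8
tcp_pos: [0.477, 0.2616, 0.0396]
tool_rot: [0.62, 0.783, 0.027, -0.034]
force: [-0.1, 0.4, -1.3]
finger_gap: 0.299
gripper_force: 108.1
```

```bash
python3 -c "
from h import *
st()"
```

```text
t 9.8 org [-0.062   0.0681  0.0396] F [-0.   0.4 -1.3] gap 0.299 gf 108.1 
 [[0.001, 1.0, 0.001], [0.996, -0.001, 0.087], [0.087, 0.0, -0.996]]
```

Request:
{"name": "drive_tool", "arguments": {
  "plan": [
    [0, 0, -0.004, 0, 1, 0, -1],
    [0, 0, -0.004, 0, 1, 0, -1],
    [0, 0, -0.004, 0, 1, 0, -1],
    [0, 0, -0.004, 0, 1, 0, -1],
    [0, 0, -0.004, 0, 1, 0, -1],
    [0, 0, 0, 0, 0, 0, -1]
  ]
}}

```text
t: 10.4
tcp_pos: [0.4775, 0.2592, 0.0593]
tool_rot: [0.618, 0.781, 0.054, -0.068]
force: [0.3, -0.6, -1.6]
finger_gap: 0.298
gripper_force: 108.2
```

```bash
python3 -c "
from h import *
st()
s=manip.snapshot('side'); i=s['image'][160:290,140:360,::-1]; cv2.imwrite('pics/side1.png',cv2.resize(i,None,fx=3.5,fy=3.5))"
```

```text
t 10.4 org [-0.062   0.0658  0.0593] F [ 0.2 -0.6 -1.6] gap 0.298 gf 108.2 
 [[0.0, 1.0, 0.0], [0.985, -0.0, 0.174], [0.174, 0.0, -0.985]]
```

View pics/side1.png

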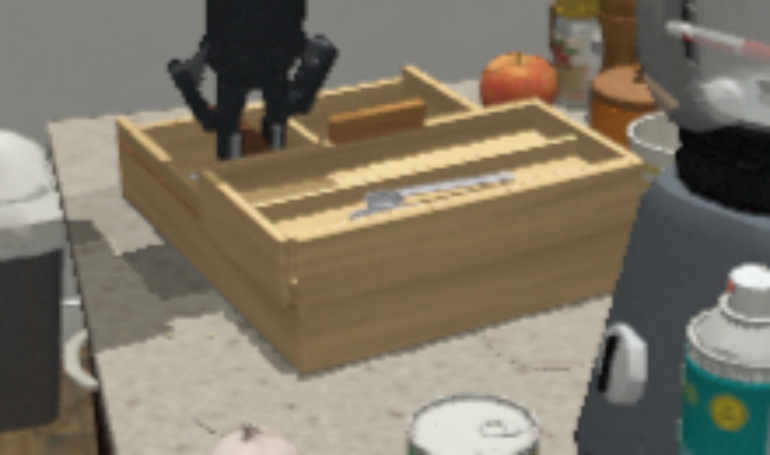

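The side view shows the pin held in the gripper at about (255, 140). The tray is at the back and nothing is in the way. The wrist reads −1.6 N, which is just the pin's weight, so the pin hangs free. I'll draw it out along its axis.

Request:
{"name": "drive_tool", "arguments": {
  "plan": [
    [0.008, 0, 0, 0, 0, 0, -1],
    [0.012, 0, 0, 0, 0, 0, -1],
    [0.012, 0, 0, 0, 0, 0, -1],
    [0.008, 0, 0, 0, 0, 0, -1],
    [0, 0, 0, 0, 0, 0, -1]
  ]
}}

```text
t: 10.95
tcp_pos: [0.4676, 0.2995, 0.0664]
tool_rot: [0.617, 0.782, 0.054, -0.068]
force: [-0.0, -0.1, 0.0]
finger_gap: 0.296
gripper_force: 108.2
```

```bash
python3 look.py pics/top3.png
```

```text
t 10.95 org [-0.0624  0.1072  0.0664] F [-0.1 -0.   0. ] gap 0.296 gf 108.2 
 [[-0.003, 1.0, 0.0], [0.985, 0.003, 0.174], [0.174, 0.001, -0.985]]
tab 169 [-0.0032755  -0.02941245  0.1149446 ]
```

View pics/top3.png

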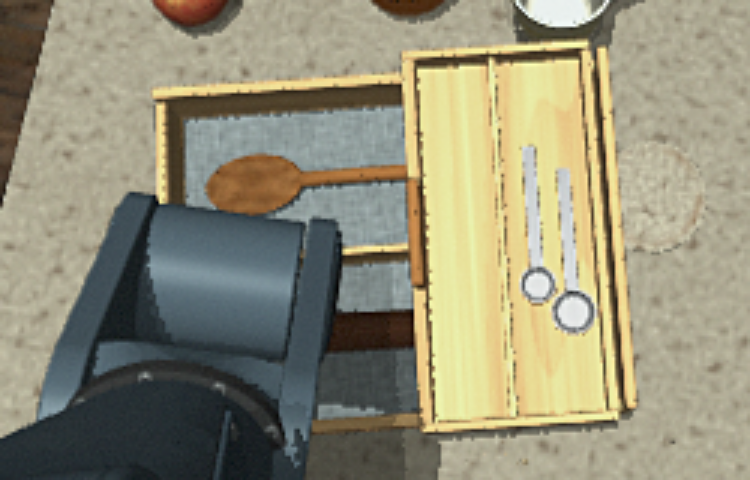

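The pin (330–412, 330) is leaving cleanly and the tray is still at its stop. I'll check its tilt before drawing the rest.

```bash
python3 -c "
from h import *
X=(cloud(manip.snapshot('top'))-O)@Q
for y in np.arange(-.022,.03,.008):
    m=(abs(X[...,1]-y)<.004)&(abs(X[...,0]+.0625)<.004)&(X[...,2]<.09)
    if m.any(): print(round(y,3),m.sum(),np.percentile(X[m][:,2],[10,50,90]).round(4))
"
```

```text
-0.022 6 [0.0579 0.0591 0.0606]
-0.014 13 [0.0594 0.0599 0.062 ]
-0.006 16 [0.0601 0.0616 0.0642]
0.002 12 [0.0604 0.0625 0.0656]
0.01 12 [0.0628 0.0644 0.0663]
0.018 12 [0.0643 0.066  0.0674]
0.026 10 [0.0656 0.0677 0.0688]
```

Request:
{"name": "drive_tool", "arguments": {
  "plan": [
    [0.008, 0, 0, 0, 0, 0, -1],
    [0.015, 0, 0, 0, 0, 0, -1],
    [0.017, 0, 0, 0, 0, 0, -1],
    [0.012, 0, 0, 0, 0, 0, -1],
    [0.005, 0, 0, 0, 0, 0, -1],
    [0, 0, 0, 0, 0, 0, -1]
  ]
}}

```text
t: 11.65
tcp_pos: [0.455, 0.353, 0.0761]
tool_rot: [0.617, 0.782, 0.054, -0.068]
force: [0.6, 0.3, -1.3]
finger_gap: 0.3
gripper_force: 108.2
```

The slope is about 10° as planned, with 8 mm clearance under the tray. I'll continue.

Request:
{"name": "drive_tool", "arguments": {
  "plan": [
    [0.01, 0, 0, 0, 0, 0, -1],
    [0.015, 0, 0, 0, 0, 0, -1],
    [0.017, 0, 0, 0, 0, 0, -1],
    [0.017, 0, 0, 0, 0, 0, -1],
    [0.012, 0, 0, 0, 0, 0, -1],
    [0.009, 0, 0, 0, 0, 0, -1],
    [0, 0, 0, 0, 0, 0, -1]
  ]
}}

```text
t: 12.35
tcp_pos: [0.4369, 0.43, 0.0901]
tool_rot: [0.617, 0.782, 0.054, -0.068]
force: [0.5, 0.4, -1.3]
finger_gap: 0.3
gripper_force: 108.2
```

Run:
```python
from h import *
st()
s=manip.snapshot('top');X=(cloud(s)-O)@Q
hsv=cv2.cvtColor(s["image"],cv2.COLOR_RGB2HSV)
d=(hsv[...,2]<110)&(hsv[...,1]>110)&((hsv[...,0]<14)|(hsv[...,0]>172))&(abs(X[...,0]+.0625)<.02)&(X[...,1]>-.03)&(X[...,1]<.2)&(X[...,2]<.12)
print("pin tail",d.sum(),X[d].min(0).round(3),X[d].max(0).round(3))
```

```text
t 12.35 org [-0.0622  0.2413  0.0901] F [ 0.5  0.3 -1.3] gap 0.3 gf 108.2 
 [[-0.002, 1.0, 0.0], [0.985, 0.002, 0.174], [0.174, 0.001, -0.985]]
pin tail 912 [-0.078  0.012  0.054] [-0.049  0.2    0.1  ]
```

The tail is clear of the tray at y≈0.012, so I'll lift straight up.

Request:
{"name": "drive_tool", "arguments": {
  "plan": [
    [0.003, 0, -0.015, 0, 0, 0, -1],
    [0.005, 0, -0.025, 0, 0, 0, -1],
    [0.005, 0, -0.03, 0, 0, 0, -1],
    [0.005, 0, -0.03, 0, 0, 0, -1],
    [0.005, 0, -0.03, 0, 0, 0, -1],
    [0.004, 0, -0.025, 0, 0, 0, -1],
    [0.002, 0, -0.01, 0, 0, 0, -1],
    [0, 0, 0, 0, 0, 0, -1],
    [0, 0, 0, 0, 0, 0, -1],
    [0, 0, 0, 0, 0, 0, -1]
  ]
}}

```text
t: 13.4
tcp_pos: [0.4362, 0.4283, 0.2554]
tool_rot: [0.618, 0.781, 0.052, -0.069]
force: [-0.6, -1.3, -2.4]
finger_gap: 0.298
gripper_force: 108.4
```

Run:
```python
from h import *
st()
s=manip.snapshot('top');X=(cloud(s)-O)@Q
hsv=cv2.cvtColor(s["image"],cv2.COLOR_RGB2HSV)
d=(hsv[...,2]<110)&(hsv[...,1]>110)&((hsv[...,0]<14)|(hsv[...,0]>172))&(abs(X[...,0]+.0625)<.02)&(X[...,1]>-.03)&(X[...,1]<.2)&(X[...,2]>.1)
print("pin tail",d.sum(),X[d].min(0).round(3),X[d].max(0).round(3))
m=(X[...,2]>.105)&(X[...,2]<.12)&(abs(X[...,0])<.06)&(abs(X[...,1])<.1); print("tab",np.median(X[m],axis=0))
c=manip.snapshot('side')['image']
cv2.imwrite("pics/fin.png",np.hstack([cv2.resize(s['image'],(400,300)),cv2.resize(c,(400,300))])[:,:,::-1])
```

```text
t 13.4 org [-0.0634  0.2398  0.2554] F [-0.9 -1.1 -2.4] gap 0.298 gf 108.4 
 [[0.0, 1.0, -0.004], [0.985, 0.0, 0.172], [0.172, -0.004, -0.985]]
pin tail 1372 [-0.079  0.01   0.218] [-0.049  0.2    0.536]
tab [-0.00314459 -0.02952735  0.1149006 ]
```

View pics/fin.png

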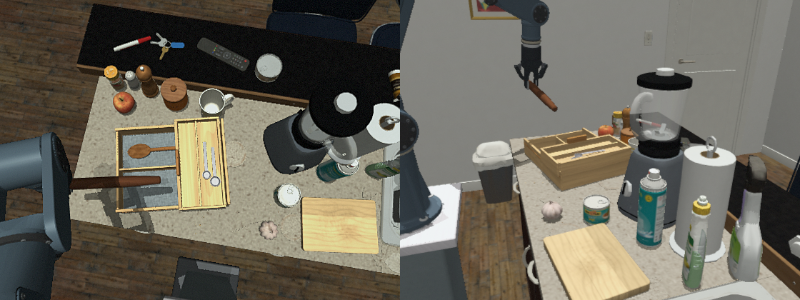

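The pin is held in the air at about (545, 95) in the side half of the picture, with its tail about 0.21 m up. The tray is at its stop, the spoon is in its bay, and the bystanders look undisturbed. I'll hand in.

```bash
python3 -c "
from station import manip
print(manip.sign_off())"
```

```text
the job is handed in; nothing more can be done
None
```

I slid the tray back to its stop and handed in at about 13.5 s with the pin held still in the gripper, its tail end about 0.21 m above the worktop; the spoon, tin, mug and garlic looked undisturbed in the last pictures, and the hand-in call returned no verdict.

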